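Load and close the cheese press

ROBOT

A 7-joint arm with a two-finger parallel gripper is mounted at the origin on a cart in front of the work surface, level with it; the furniture and walls round the work are solid. World frame = base frame: x ahead of the robot, y to its left, z up, the work surface at z = 0. Lengths are in m, angles in degrees, forces in N, time in s.
With the tool pointing down it reaches from about 0.425 to 0.875 m from the base axis. Payload 4.7 kg.
Tool frame: the origin (TCP) lies between the finger pads; the fingertips stand 19 mm ahead of it and the grasp point (between the pads) is the TCP; x points along the fingers, z is the direction in which the jaws open and shut, and the axes are right-handed (so a half turn about x gives the same grasp; the last joint's range is limited). The gripper opens to 87 mm and grips with 3 to 60 N. Pads are 19 mm wide; open, the fingers measure 117 mm over their backs; the gripper's body (75 mm by 190 mm) begins 51 mm behind the grasp point.
Start: joints at [69.735, 18.392, -4.016, 83.108, 1.295, 78.541, -3.26], TCP at [0.234, -0.607, 0.242] pointing down, gripper open.
Joint ranges: [-163.93, 163.93], [-17.29, 119.83], [-79.2, 71.16], [3.27, 140.29], [-89.18, 269.18], [5.43, 117.66], [-154.24, 154.24]. Speed limits (degrees/s): [147.25, 147.25, 180, 180, 180, 180, 180].

INTERFACE

Orientations are given as [roll, pitch, yaw] about the fixed x, y, z axes, in that order (R = Rz(yaw) Ry(pitch) Rx(roll)).
In Python, from cell import monitor, read_camera, camera_model, env, regions_of gives the robot as it stands. The module is installed in compiled form; this text tells all that it offers.
- The arm moves only by the tool step_arm, never from a script. Its argument "deltas" is a list of rows, each a list of 5 numbers: the gripper's target within -1 to 1 (fully open at 1, half-way at 0, shut at -1), then the shift along the tool's x, y, z in m, then the turn about the tool's x in degrees. A call has 1 to 12 rows; each row is the pose to reach, as a shift and turn from the pose commanded when the call began, along the tool's axes at that moment; what a row does not reach only later rows make up. A row lasts 1/8 s, in which the tool goes at most 62.5 mm and 10.7 degrees, less where a joint would pass 70% of its speed; a pose out of reach is approached as far as the arm can. A call with a gripper value outside its range is refused whole. The fingers move at their own pace and stop on an object; "newtons" is the grip in N (left out, the last holds). Time passes only in rows, so rows that repeat a pose let the fingers close. It gives the time, the measured TCP pose, the force and the opening at its end, in the units of the state.
- monitor.get_obs(): the state, without advancing time (a new reading comes with each control period).
- read_camera(name): name is "scene" or "side" or "wrist"; returns (picture, depth): 480x640x3 uint8, red, green, blue; 480x640 float32, m along the optical axis (not along the pixel's ray), 0 where there is no reading.
- camera_model(name): a dict with "fx", "fy", "cx", "cy" (pixels), "k1" (the pictures are not rectified: a ray, as slopes to the right and down, at radius r is drawn at 1 + k1 r^2 times it, then the intrinsics apply), "xyz" and "attitude" of the camera in the world. Camera axes: x right, y down, z forward; pixel columns grow to the right and rows downward; lengths in m; the calibration is good to about 2 mm. A picture is of the moment at which its call begins: read the wrist's pose just before it. camera_model takes no time and is no camera call; for the wrist camera it gives the pose at the moment of the call.
- env.sign_off(): hands the job in, once; it reports no verdict.
Trained networks look in the newest picture that a camera, given by its name, has taken for a name from the list of things; names that differ only in an ending like _2 or _b are one class to them, and where a whole thing is asked for, a point or a joint stands for the part that bears it (a point fixed in the world has none). Each returns a list of dicts, best first, with "p" (0 to 1); they miss things now and then, are a little off and sometimes report something else, mostly with a low value. They report only what shows in the picture. A call takes as long as a camera call. They do not tell look-alikes from the thing itself.
- regions_of(camera, thing): "pixels" (480x640 bool, what is visible of it) and "pixel" ([column, row] in pixels, amid what is visible of it).
The state is a dict: "time_s": time; "qpos": joint angles; "joint_velocities": joint speeds; "effort": joint torques, N m; "tool_pos": TCP position; "tool_rot": TCP orientation; "force": force on the tool from outside, world axes, zero at the start; "wrist_torque": the same for the moment, N m; "grip_width": finger opening in m.
Only numpy, scipy, OpenCV 4.12 (cv2) and the standard library are available. Lean on these libraries where they do the work, as an engineer would, in place of code of your own. Each camera call takes 0.05 s, during which the arm holds its last target. There are 200 camera calls.

TASK

Wind the press's handwheel until its plate is right up, then pull the drip tray fully out by its knob. Take every white cheese mould out of the compartmented wooden rack and lay it flat in the drip tray, none on top of another; the garlic and the clothes peg stay in the rack. Then push the tray fully home and wind the plate down until it rests on the moulds, disturbing nothing else on the worktop.

Things in the scene. Friction and masses are not known exactly. Their poses are not given: they have to be found in the camera images.
- wheel (a joint): angle of the press's handwheel in rad, 0 to 14.14; grows anticlockwise seen from above. The wheel (112 mm across, steel, three spokes, level, facing up) sits on the screw stem and rises with it: 20 mm of rise a full turn (3.18 mm per rad). It starts at 0 to 1.8. It stays where it is left; turning takes about 1.5 N at the crank handle
- stem (a joint): rise of stem, pressing plate and wheel in m, 0 (lowest) to 0.045 (stop, fully up); above 0.040 counts as right up. Coupled to the wheel: stem = 0.00318 x wheel. The plate (beech, 162 mm square, 14 mm thick) has its underside 18 mm + stem above the tray's floor, so that it meets the 32 mm tall moulds at stem = 0.014
- tray (a joint): how far the drip tray is pulled out, in m: 0 fully home under the plate, 0.215 fully out (stops). Slides along the tray's own +y (to the robot's left, turned with the press); stays where left, about 2 N friction. The tray must not be moved while the plate is low (stem under 0.030)
- crank_grip (a point): centre of the crank handle's grip: an upright dark wooden pin, 15 mm thick, 40 mm tall (from 23 mm below this point to 17 mm above it), that stands on the wheel's rim 50 mm from its axis and revolves freely on its own pin, so a hand can hold it without twisting. It goes round with the wheel and up with the stem
- wheel_hub (a point): centre of the handwheel on the stem's axis, at the height of the rim's top face, 24 mm below crank_grip; z up. The wheel and crank are the highest parts of the press; the arm of its frame, under the wheel, runs away from the robot to a column behind (top 145 mm above the worktop)
- tray_knob (a point): grip point on the tray's knob: an upright dark wooden pin, 15 mm thick, from 31 mm below this point (foot) to 19 mm above it, on a tab outside the tray's left (+y) edge, 132 mm from the tray's centre
- tray_floor (a point): centre of the drip tray's floor (top face, about 20 mm above the worktop); axes turn with the press: y points to the knob, z up. The tray is steel, 180 mm square outside, 172 mm inside, with a lip 12 mm above the floor. Moves with the tray
- garlic_center (a point): centre of a garlic bulb (about 50 mm) that lies in a compartment of the rack and stays there
- rack_center (a point): centre of the rack's floor (top face, 5 mm above the worktop): a shallow fixed wooden tray, 240 x 162 mm, x along its long side, 3 x 2 compartments 78 mm apart (centres at x -78, 0, 78 and y -39, 39 mm), walls 4 mm thick and 8 mm above the floor
- mould_1_center (a point): centre (half-way up) of a closed cheese mould: white plastic, round, like a small flattened cheese, 52 mm across at half height, 32 mm tall with flat faces 40 mm across on top and below, alike either way up, about 90 g; z is its axis. Two to four of mould_1 to mould_4 are there
- mould_2_center (a point): as mould_1_center
- mould_3_center (a point): as mould_1_center
- mould_4_center (a point): as mould_1_center
- mug: white mug, 88 mm tall, a bystander; origin under its centre
- spice_jar: spice jar, 109 mm tall, a bystander; origin under its centre
- teaspoon: teaspoon, 132 mm long, a bystander; origin under its centre
- peg_center (a point): centre of a clothes peg, 72 x 15 x 12 mm (long along its y), that lies in a compartment of the rack and stays there
There are look-alikes about, which are no part of the job. Leave any green or turquoise look-alike of the part that bears mould_4_center alone. What is shaped like the part that bears mould_3_center but green is not meant.

How it is judged (in metres and radians):
On the way, in this order (a step that is already met when the one before it is completed fails the run):
1. the plate is wound right up (value of joint stem above 0.04 m and value of joint tray below 0.03 m), for 0.2 s.
2. the drip tray is pulled fully out (value of joint tray above 0.195 m), for 0.2 s.
3. every mould lies in the drip tray (x of mould_1_center in the frame of tray_floor between -0.068 and 0.068 m and y of mould_1_center in the frame of tray_floor between -0.068 and 0.068 m and z of each of mould_1_center, mould_2_center, mould_3_center, mould_4_center in the frame of tray_floor below 0.03 m and x of mould_2_center in the frame of tray_floor between -0.068 and 0.068 m and y of mould_2_center in the frame of tray_floor between -0.068 and 0.068 m and x of mould_3_center in the frame of tray_floor between -0.068 and 0.068 m and y of mould_3_center in the frame of tray_floor between -0.068 and 0.068 m and x of mould_4_center in the frame of tray_floor between -0.068 and 0.068 m and y of mould_4_center in the frame of tray_floor between -0.068 and 0.068 m), for 0.2 s.
4. the tray, loaded, is fully home (all of step 3 and value of joint tray below 0.008 m), for 0.2 s.
At the end, for the whole second after the job is handed in: Every mould lies flat in the drip tray (its centre within 68 mm of the tray's centre along each side, and not stacked), the tray is home (within 8 mm), and the plate rests on the moulds (stem below 16.5 mm; it meets them at 14 mm); all at rest (all of step 4 and value of joint stem below 0.0165 m and linear speed of each of mould_1, mould_2, mould_3, mould_4 below 0.02 m/s); the robot touches nothing.
It fails at once if the tray is moved while the plate is low (value of joint tray above 0.03 m and value of joint stem below 0.03 m).
It fails at once if mug, spice jar or teaspoon is moved more than 4 cm (distance of any of mug, spice_jar, teaspoon from where it was at the start of the episode above 0.04 m).
It fails at once if the garlic or the clothes peg leaves the rack (x of any of garlic_center, peg_center in the frame of rack_center above 0.125 m or x of any of garlic_center, peg_center in the frame of rack_center below -0.125 m or y of any of garlic_center, peg_center in the frame of rack_center above 0.086 m or y of any of garlic_center, peg_center in the frame of rack_center below -0.086 m).
Of mould_1, mould_2, mould_3, mould_4 only 2 to 4 are there at a start; the rules pass over those that are not, and their reading is None.
At some moment in a run one of mould_1, mould_2, mould_3, mould_4 may be knocked a few centimetres aside while the robot is not near it.
Once in a run the grip may slacken for a moment while it holds something.
It also fails if it takes over 210 s, if anything falls off the work surface, if the arm or the gripper's body presses on something with over 40 N, if the wrist force passes 120 N, or if a joint passes its speed limit or range.

## Working session

There is one attempt and no reset: what is moved stays moved. The work goes in short steps, Python scripts to look and compute and a tool call to move; the robot and the scene stay as the last step left them, time stands still between calls to the robot, and variables do not carry over. Pictures are saved under pics/ and viewed, about 12 in all and at most 16, crops included, and the job is handed in when it is done.

Besides the shell and the picture viewer there is one more tool, called after "Call:" in YAML: its name, and indented under it one key for each argument. step_arm: Moves the arm, as the interface text tells. Its arguments: {"type":"object","properties":{"deltas":{"type":"array"},"newtons":{"type":"number"}},"required":["deltas"]}

```bash
mkdir -p pics; cat > h.py <<'E'
import numpy as np, cv2
from scipy.spatial.transform import Rotation as R
from cell import monitor, read_camera, camera_model, env, regions_of
def att(m):
    a=np.array(m["attitude"],float)
    if a.shape==(3,3): return a
    if a.size==4: return R.from_quat(a).as_matrix()
    return R.from_euler('xyz',a,degrees=True).as_matrix()
def rays(m,uv):
    uv=np.asarray(uv,float).reshape(-1,1,2)
    K=np.array([[m["fx"],0,m["cx"]],[0,m["fy"],m["cy"]],[0,0,1.]])
    return cv2.undistortPoints(uv,K,np.array([m["k1"],0,0,0,0.])).reshape(-1,2)
def world(m,uv,d):
    s=rays(m,uv); d=np.asarray(d).reshape(-1,1)
    return (np.c_[s,np.ones(len(s))]*d)@att(m).T+np.array(m["xyz"])
def cloud(m,depth,mask):
    v,u=np.nonzero(mask&(depth>0)); return world(m,np.c_[u,v],depth[v,u]),u,v
def onplane(m,uv,z):
    s=rays(m,uv); r=np.c_[s,np.ones(len(s))]@att(m).T; o=np.array(m["xyz"])
    return o+r*((z-o[2])/r[:,2:])
def save(n,p): cv2.imwrite('pics/'+n,cv2.cvtColor(p,cv2.COLOR_RGB2BGR))
E
python3 - <<'E'
from h import *
print(monitor.get_obs())
for c in ["scene","side","wrist"]:
    m=camera_model(c); print(c,m)
    p,d=read_camera(c); save(c+'0.png',p)
    if c=="wrist": continue
    for t in ["wheel","crank_grip","tray_knob","tray_floor","garlic_center","mould_1_center","peg_center","mug","spice_jar","teaspoon","rack_center"]:
        for r in regions_of(c,t)[:7]:
            P,u,v=cloud(m,d,r["pixels"])
            if len(P): print(t,round(r["p"],2),np.round(r["pixel"]),len(u),np.round(np.median(P,0),3),"z98",np.round(np.percentile(P[:,2],98),3),"rgb",np.median(p[v,u],0))
E
```

```text
{'time_s': 0.0, 'qpos': array([69.73470284, 18.43864535, -4.01451103, 83.17504053,  1.29473788,
       78.53961636, -3.26100639]), 'joint_velocities': array([-0.08036045, -0.01146861,  0.08288447,  0.07683796,  0.02311378,
        0.04966332,  0.0870679 ]), 'effort': array([-6.43280032e-05, -4.91282129e+01, -4.04140949e-01, -3.12525022e+01,
       -6.39184099e-02,  4.36723139e-02,  2.02231736e-04]), 'tool_pos': array([ 0.23347538, -0.60607252,  0.24046481]), 'tool_rot': array([-176.93980752,   89.89176621,  114.13321523]), 'force': array([ 0.83849837, -1.56980087, -0.69050263]), 'wrist_torque': array([ 0.00952333,  0.03156639, -0.03033261]), 'grip_width': 0.0872757737267246}
scene {'fx': 468.1999873828624, 'fy': 468.1999873828624, 'cx': 313.9391500506128, 'cy': 241.0137225224354, 'k1': -0.07872835497909174, 'xyz': array([0.12182302, 0.98022365, 0.65703312]), 'attitude': array([-119.12225996,    1.16825902, -149.78328041])}
wheel 0.4 [372. 245.] 1081 [ 0.561 -0.055  0.021] z98 0.06 rgb [152. 140. 140.]
wheel 0.28 [282. 344.] 428 [0.545 0.407 0.036] z98 0.052 rgb [195.5 170.  157.5]
tr
[... 1580 characters left out ...]
 rgb [158. 158. 152.]
spice_jar 0.61 [274. 228.] 243 [0.786 0.095 0.096] z98 0.113 rgb [184. 180. 167.]
spice_jar 0.37 [340. 322.] 368 [0.477 0.401 0.032] z98 0.039 rgb [243.  243.  236.5]
teaspoon 0.4 [351. 318.] 2968 [0.483 0.361 0.006] z98 0.017 rgb [186. 131.  83.]
teaspoon 0.22 [276. 254.] 1075 [0.743 0.199 0.062] z98 0.089 rgb [158. 158. 151.]
rack_center 0.75 [350. 321.] 2885 [0.487 0.359 0.006] z98 0.015 rgb [186. 131.  82.]
wrist {'fx': 398.1759553092656, 'fy': 398.1759553092656, 'cx': 322.11666316379905, 'cy': 246.33924910664516, 'k1': -0.08200485738191614, 'xyz': array([ 0.29961094, -0.58004395,  0.38322533]), 'attitude': array([ 1.64979287e+02, -9.66256483e-03, -6.89472112e+01])}
```

View pics/scene0.png

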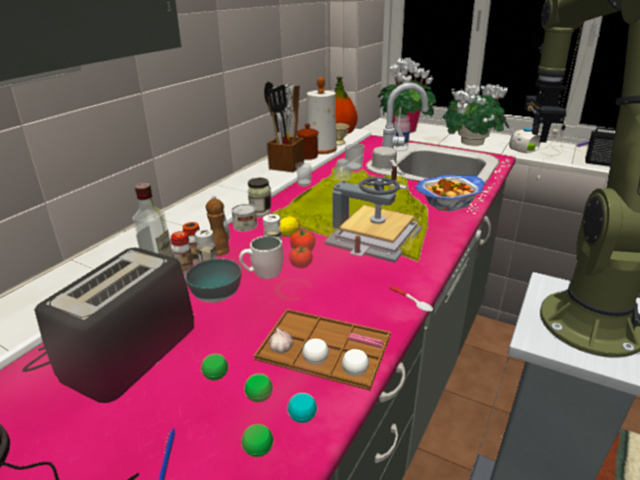

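View pics/side0.png

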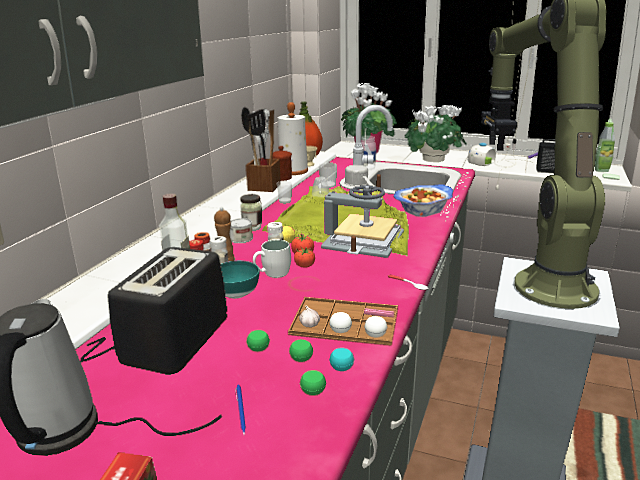

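The rack (scene ≈320,345) holds garlic, two white moulds at (315,350) and (355,362), and the peg. The green and turquoise ones are outside it. The press is at (375,215) with the crank at (393,172) and the knob at (357,243).

```bash
python3 - <<'E'
from h import *
for c in ["scene","side"]:
    m=camera_model(c); p,d=read_camera(c)
    P,u,v=cloud(m,d,np.ones((480,640),bool))
    near=(np.abs(P[:,0]-.57)<.2)&(np.abs(P[:,1]+.13)<.2)
    hi=near&(P[:,2]>.15)
    Q=P[hi]; print(c,"hi",len(Q),np.round(np.percentile(Q,[0,5,50,95,100],axis=0),3).tolist())
    rgb=p[v,u].astype(int)
    top=hi&(P[:,2]>.172+.005)
    print("above rim",np.round(np.c_[P[top],rgb[top]],3)[::max(1,top.sum()//25)].tolist())
    # plate: beech yellow
    pl=near&(rgb[:,0]>200)&(rgb[:,0]-rgb[:,2]>50)&(rgb[:,1]>170)&(P[:,2]>.03)&(P[:,2]<.1)
    if pl.sum()>50:
        X=P[pl];r=cv2.minAreaRect(X[:,:2].astype(np.float32)*1000);print("plate",r,np.round(np.percentile(X[:,2],[5,50,95]),3))
    kn=near&(rgb.max(1)<140)&(P[:,2]>.03)&(P[:,2]<.08)&(P[:,1]>-.05)
    X=P[kn]; print("knob",len(X),np.round(np.median(X,0),3) if len(X) else "", X[:,2].max() if len(X) else "")
    wh=(P[:,0]>.35)&(P[:,0]<.65)&(P[:,1]>.2)&(P[:,1]<.5)&(rgb.min(1)>170)&(P[:,2]>.01)
    mk=np.zeros((480,640),np.uint8); mk[v[wh],u[wh]]=1
    n,l,st,ce=cv2.connectedComponentsWithStats(mk)
    for i in range(1,n):
        if st[i,4]>60:
            s=wh&(l[v,u]==i); t=s&(P[:,2]>P[s][:,2].max()-.004)
            print("white",ce[i],st[i,4],np.round(np.median(P[s],0),3),"top",np.round(P[t].mean(0),3),t.sum(), "ext",np.round(np.ptp(P[s],axis=0),3))
    big=cv2.resize(p[150:280,310:450] if c=="scene" else p[170:270,310:420],None,fx=4,fy=4,interpolation=cv2.INTER_CUBIC); save(c+"_press.png",big)
    rk=regions_of(c,"rack_center")
    X,_,_=cloud(m,d,rk[0]["pixels"]); X=X[X[:,2]>.009]; print("rack",cv2.minAreaRect(X[:,:2].astype(np.float32)*1000))
E
```

```text
scene hi 582 [[0.521, -0.188, 0.151], [0.528, -0.179, 0.16], [0.568, -0.132, 0.167], [0.62, -0.081, 0.197], [0.63, -0.075, 0.212]]
above rim [[0.559, -0.18, 0.208, 82.0, 67.0, 58.0], [0.549, -0.176, 0.211, 130.0, 104.0, 89.0], [0.553, -0.173, 0.209, 89.0, 49.0, 23.0], [0.547, -0.178, 0.208, 111.0, 95.0, 86.0], [0.551, -0.174, 0.206, 73.0, 40.0, 16.0], [0.556, -0.173, 0.202, 103.0, 96.0, 88.0], [0.548, -0.175, 0.203, 51.0, 27.0, 15.0], [0.551, -0.168, 0.202, 60.0, 41.0, 30.0], [0.546, -0.179, 0.199, 100.0, 94.0, 87.0], [0.553, -0.173, 0.197, 55.0, 32.0, 17.0], [0.546, -0.178, 0.197, 78.0, 71.0, 65.0], [0.55, -0.166, 0.197, 54.0, 28.0, 15.0], [0.544, -0.175, 0.195, 68.0, 60.0, 54.0], [0.551, -0.17, 0.193, 56.0, 32.0, 17.0], [0.545, -0.176, 0.191, 85.0, 80.0, 75.0], [0.553, -0.176, 0.187, 56.0, 30.0, 16.0], [0.546, -0.18, 0.187, 102.0, 98.0, 93.0], [0.551, -0.171, 0.186, 57.0, 32.0, 17.0], [0.546, -0.181, 0.184, 106.0, 97.0, 87.0], [0.552, -0.172, 0.183, 58.0, 32.0, 18.0], [0.547, -0.184, 0.179, 112.0, 86.0, 60.0], [0.551, -0.172, 0.18, 58.0, 33.0, 18.0], [0.547, -0.183, 0.177, 125.0, 8
[... 2229 characters left out ...]
179.0], [0.578, -0.123, 0.18, 128.0, 131.0, 133.0], [0.571, -0.132, 0.178, 62.0, 64.0, 68.0]]
plate ((577.73779296875, -132.6360321044922), (172.0720977783203, 160.73770141601562), 89.27210235595703) [0.054 0.057 0.059]
knob 112 [0.581 0.004 0.048] 0.06986033561050065
white [308.59067358 315.32642487] 193 [0.552 0.41  0.039] top [0.562 0.399 0.056] 2 ext [0.041 0.034 0.033]
white [340.04074074 319.84814815] 270 [0.479 0.398 0.036] top [0.481 0.389 0.038] 121 ext [0.046 0.048 0.018]
white [375.28158845 324.0866426 ] 277 [0.398 0.388 0.035] top [0.4   0.378 0.038] 98 ext [0.048 0.053 0.019]
rack ((482.80462646484375, 349.76806640625), (239.5343780517578, 169.93667602539062), 8.723657608032227)
```

View pics/scene_press.png

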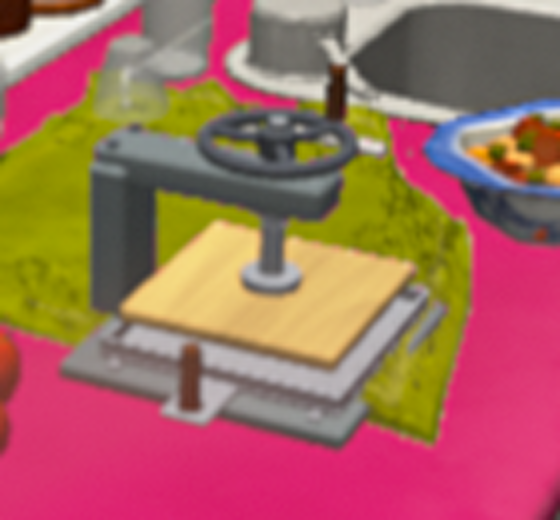

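```bash
python3 - <<'E'
from h import *
o=monitor.get_obs(); M=R.from_euler('xyz',o['tool_rot'],degrees=True).as_matrix(); print(np.round(M,3))
tgt=np.array([.553,-.173,.27]); print("tool delta",np.round(M.T@(tgt-o['tool_pos']),3))
m=camera_model("scene"); p,d=read_camera("scene")
P,u,v=cloud(m,d,np.ones((480,640),bool))
s=(P[:,2]>.15)&(P[:,0]>.2)&(P[:,0]<.8)&(P[:,1]>-.75)&(P[:,1]<.5)&~((np.abs(P[:,1]+.13)<.1)&(P[:,0]<.7))
Q=np.round(P[s]/.05)*.05; U,n=np.unique(Q,axis=0,return_counts=True)
for a,b in zip(U,n):
    if b>8: print(np.round(a,2),b)
E
```

```text
[[-0.     0.933  0.36 ]
 [-0.     0.36  -0.933]
 [-1.    -0.     0.   ]]
tool delta [-0.028  0.454 -0.29 ]
[ 0.2 -0.6  0.4] 78
[ 0.2  -0.6   0.45] 122
[ 0.2 -0.6  0.5] 126
[ 0.2  -0.6   0.55] 89
[ 0.2  -0.55  0.25] 119
[ 0.2  -0.55  0.3 ] 50
[ 0.2  -0.55  0.35] 141
[ 0.2  -0.55  0.4 ] 93
[ 0.2  -0.55  0.45] 49
[ 0.2  -0.55  0.5 ] 51
[ 0.2  -0.55  0.55] 68
[ 0.2 -0.5  0.3] 80
[ 0.2  -0.5   0.35] 43
[ 0.2  -0.5   0.55] 15
[ 0.2 -0.5  0.6] 89
[ 0.2  -0.45  0.6 ] 87
[ 0.2  -0.45  0.65] 13
[ 0.25 -0.65  0.25] 98
[ 0.25 -0.65  0.3 ] 42
[ 0.25 -0.65  0.35] 14
[ 0.25 -0.6   0.3 ] 26
[ 0.25 -0.6   0.35] 83
[ 0.25 -0.6   0.4 ] 93
[ 0.25 -0.6   0.45] 138
[ 0.25 -0.6   0.5 ] 138
[ 0.25 -0.6   0.55] 101
[ 0.25 -0.6   0.6 ] 28
[ 0.25 -0.55  0.3 ] 24
[ 0.25 -0.55  0.35] 107
[ 0.25 -0.55  0.4 ] 147
[ 0.25 -0.55  0.45] 129
[ 0.25 -0.55  0.5 ] 147
[ 0.25 -0.55  0.55] 196
[ 0.25 -0.55  0.6 ] 184
[ 0.25 -0.5   0.3 ] 51
[ 0.25 -0.5   0.35] 27
[ 0.25 -0.5   0.6 ] 108
[ 0.3  -0.7   0.35] 11
[ 0.3  -0.65  0.3 ] 67
[ 0.3  -0.65  0.35] 31
[ 0.3  -0.6   0.55] 20
[ 0.3 -0.6  0.6] 58
[0.75 0.45 0.15] 151
[0.75 0.45 0.2 ] 140
[0.75 0.5  0.15] 128
[0.75 0.5  0.2 ] 106
[0.8  0.45 0.2 ] 115
[0.8 0.5 0.2] 68
```

Call:
step_arm:
  deltas:
    - [1, -0.04, 0.454, -0.29, -68.9]
    - [1, -0.04, 0.454, -0.29, -68.9]
    - [1, -0.04, 0.454, -0.29, -68.9]
    - [1, -0.04, 0.454, -0.29, -68.9]
    - [1, -0.04, 0.454, -0.29, -68.9]
    - [1, -0.04, 0.454, -0.29, -68.9]
    - [1, -0.04, 0.454, -0.29, -68.9]
    - [1, -0.04, 0.454, -0.29, -68.9]
    - [1, -0.04, 0.454, -0.29, -68.9]
    - [1, -0.04, 0.454, -0.29, -68.9]
    - [1, -0.04, 0.454, -0.29, -68.9]
    - [1, -0.04, 0.454, -0.29, -68.9]

```text
time_s: 3.0
tool_pos: [0.5522, -0.1746, 0.2814]
tool_rot: [-130.1, 89.9, -130.3]
force: [-0.7, 0.1, -0.2]
grip_width: 0.0869
```

```bash
python3 - <<'E'
from h import *
o=monitor.get_obs(); M=R.from_euler('xyz',o['tool_rot'],degrees=True).as_matrix(); print(np.round(M,3),o['tool_pos'],o['qpos'])
m=camera_model("wrist"); p,d=read_camera("wrist"); save("w1.png",p)
P,u,v=cloud(m,d,np.ones((480,640),bool))
s=(P[:,2]>.185)&(P[:,2]<.22)&(np.abs(P[:,0]-.57)<.1)&(np.abs(P[:,1]+.13)<.1)
print(s.sum(),np.round(np.percentile(P[s],[2,50,98],axis=0),3))
s=(P[:,2]>.155)&(P[:,2]<.18)&(np.abs(P[:,0]-.57)<.1)&(np.abs(P[:,1]+.13)<.1)
print(s.sum(),np.round(np.percentile(P[s],[1,50,99],axis=0),3))
E
```

```text
[[-0.001  0.003  1.   ]
 [-0.001  1.    -0.003]
 [-1.    -0.001 -0.001]] [ 0.55221663 -0.17459166  0.28137199] [ 41.74820959  10.94013764 -30.81351735  89.21328476   5.69492466
  81.43190838  10.34507237]
680 [[ 0.547 -0.182  0.187]
 [ 0.553 -0.174  0.207]
 [ 0.56  -0.17   0.21 ]]
11882 [[ 0.525 -0.185  0.162]
 [ 0.575 -0.13   0.167]
 [ 0.629 -0.08   0.179]]
```

View pics/w1.png

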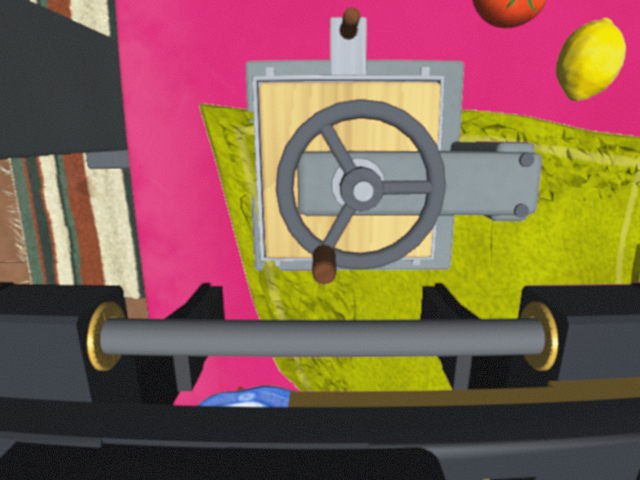

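Call:
step_arm:
  deltas:
    - [1, 0.04, 0, 0.001, 0]
    - [1, 0.081, 0, 0.001, 0]
    - [1, 0.081, 0, 0.001, 0]
    - [1, 0.081, 0, 0.001, 0]
    - [-1, 0.081, 0, 0.001, 0]
    - [-1, 0.081, 0, 0.001, 0]
    - [-1, 0.081, 0, 0.001, 0]
    - [-1, 0.081, 0, 0.001, 0]
    - [-1, 0.081, 0, 0.001, 0]
    - [-1, 0.081, 0, 0.001, 0]
  newtons: 20

```text
time_s: 4.3
tool_pos: [0.554, -0.1727, 0.2005]
tool_rot: [-169.5, 90.0, -169.5]
force: [0.5, 0.1, -0.2]
grip_width: 0.0349
```

```bash
cat > circ.py <<'E'
# rows for circling: start angle (deg), rows, deg/row (+ anticlockwise)
import sys,numpy as np
a,n,s=map(float,sys.argv[1:4]); r=.0495
for k in range(1,int(n)+1):
    t=np.radians(a+k*s); t0=np.radians(a)
    dx=r*(np.cos(t)-np.cos(t0)); dy=r*(np.sin(t)-np.sin(t0)); dz=.00318*np.radians(k*s)
    print([-1,round(-dz,4),round(dy,4),round(dx,4),0],end=", ")
print("end",a+n*s)
E
python3 circ.py -118.7 8 12
```

```text
[-1, np.float64(-0.0007), np.float64(-0.004), np.float64(0.0095), 0], [-1, np.float64(-0.0013), np.float64(-0.0059), np.float64(0.0197), 0], [-1, np.float64(-0.002), np.float64(-0.0057), np.float64(0.0301), 0], [-1, np.float64(-0.0027), np.float64(-0.0033), np.float64(0.0401), 0], [-1, np.float64(-0.0033), np.float64(0.0011), np.float64(0.0495), 0], [-1, np.float64(-0.004), np.float64(0.0074), np.float64(0.0577), 0], [-1, np.float64(-0.0047), np.float64(0.0152), np.float64(0.0645), 0], [-1, np.float64(-0.0053), np.float64(0.0243), np.float64(0.0694), 0], end -22.700000000000003
```

Fingers still closing; wait.

Call:
step_arm:
  deltas:
    - [-1, 0, 0, 0, 0]
    - [-1, 0, 0, 0, 0]
    - [-1, 0, 0, 0, 0]
    - [-1, 0, 0, 0, 0]
    - [-1, 0, 0, 0, 0]
  newtons: 20

```text
time_s: 4.92
tool_pos: [0.5538, -0.1728, 0.2005]
tool_rot: [-166.6, 90.0, -166.6]
force: [-1.7, -0.1, 1.3]
grip_width: 0.0147
```

```bash
sed -i 's/round(\(-dz\),4),round(dy,4),round(dx,4)/*[float(round(q,4)) for q in (-dz,dy,dx)]/' circ.py; python3 circ.py -118.7 12 12;python3 circ.py 25.3 12 15;
```

```text
[-1, -0.0007, -0.004, 0.0095, 0], [-1, -0.0013, -0.0059, 0.0197, 0], [-1, -0.002, -0.0057, 0.0301, 0], [-1, -0.0027, -0.0033, 0.0401, 0], [-1, -0.0033, 0.0011, 0.0495, 0], [-1, -0.004, 0.0074, 0.0577, 0], [-1, -0.0047, 0.0152, 0.0645, 0], [-1, -0.0053, 0.0243, 0.0694, 0], [-1, -0.006, 0.0342, 0.0724, 0], [-1, -0.0067, 0.0445, 0.0733, 0], [-1, -0.0073, 0.0548, 0.0719, 0], [-1, -0.008, 0.0646, 0.0685, 0], end 25.299999999999997
[-1, -0.0008, 0.0109, -0.007, 0], [-1, -0.0017, 0.0195, -0.0166, 0], [-1, -0.0025, 0.0254, -0.0281, 0], [-1, -0.0033, 0.0282, -0.0407, 0], [-1, -0.0042, 0.0275, -0.0536, 0], [-1, -0.005, 0.0236, -0.0659, 0], [-1, -0.0058, 0.0166, -0.0768, 0], [-1, -0.0067, 0.007, -0.0854, 0], [-1, -0.0075, -0.0045, -0.0914, 0], [-1, -0.0083, -0.0171, -0.0941, 0], [-1, -0.0092, -0.03, -0.0935, 0], [-1, -0.01, -0.0423, -0.0895, 0], end 205.3
```

Call:
step_arm:
  deltas:
    - [-1, -0.0007, -0.004, 0.0095, 0]
    - [-1, -0.0013, -0.0059, 0.0197, 0]
    - [-1, -0.002, -0.0057, 0.0301, 0]
    - [-1, -0.0027, -0.0033, 0.0401, 0]
    - [-1, -0.0033, 0.0011, 0.0495, 0]
    - [-1, -0.004, 0.0074, 0.0577, 0]
    - [-1, -0.0047, 0.0152, 0.0645, 0]
    - [-1, -0.0053, 0.0243, 0.0694, 0]
    - [-1, -0.006, 0.0342, 0.0724, 0]
    - [-1, -0.0067, 0.0445, 0.0733, 0]
    - [-1, -0.0073, 0.0548, 0.0719, 0]
    - [-1, -0.008, 0.0646, 0.0685, 0]

```text
time_s: 6.42
tool_pos: [0.6226, -0.1077, 0.2084]
tool_rot: [-33.7, 90.0, -33.7]
force: [-2.3, -3.2, -0.5]
grip_width: 0.0145
```

Call:
step_arm:
  deltas:
    - [-1, -0.0008, 0.0109, -0.007, 0]
    - [-1, -0.0017, 0.0195, -0.0166, 0]
    - [-1, -0.0025, 0.0254, -0.0281, 0]
    - [-1, -0.0033, 0.0282, -0.0407, 0]
    - [-1, -0.0042, 0.0275, -0.0536, 0]
    - [-1, -0.005, 0.0236, -0.0659, 0]
    - [-1, -0.0058, 0.0166, -0.0768, 0]
    - [-1, -0.0067, 0.007, -0.0854, 0]
    - [-1, -0.0075, -0.0045, -0.0914, 0]
    - [-1, -0.0083, -0.0171, -0.0941, 0]
    - [-1, -0.0092, -0.03, -0.0935, 0]
    - [-1, -0.01, -0.0423, -0.0895, 0]

```text
time_s: 7.92
tool_pos: [0.5327, -0.1518, 0.2185]
tool_rot: [-166.6, 89.9, -166.6]
force: [-0.1, 2.7, -3.3]
grip_width: 0.015
```

```bash
for a in 205.3 385.3 565.3 ; do python3 circ.py $a 12 15; done
```

```text
[-1, -0.0008, -0.0109, 0.007, 0], [-1, -0.0017, -0.0195, 0.0166, 0], [-1, -0.0025, -0.0254, 0.0281, 0], [-1, -0.0033, -0.0282, 0.0407, 0], [-1, -0.0042, -0.0275, 0.0536, 0], [-1, -0.005, -0.0236, 0.0659, 0], [-1, -0.0058, -0.0166, 0.0768, 0], [-1, -0.0067, -0.007, 0.0854, 0], [-1, -0.0075, 0.0045, 0.0914, 0], [-1, -0.0083, 0.0171, 0.0941, 0], [-1, -0.0092, 0.03, 0.0935, 0], [-1, -0.01, 0.0423, 0.0895, 0], end 385.3
[-1, -0.0008, 0.0109, -0.007, 0], [-1, -0.0017, 0.0195, -0.0166, 0], [-1, -0.0025, 0.0254, -0.0281, 0], [-1, -0.0033, 0.0282, -0.0407, 0], [-1, -0.0042, 0.0275, -0.0536, 0], [-1, -0.005, 0.0236, -0.0659, 0], [-1, -0.0058, 0.0166, -0.0768, 0], [-1, -0.0067, 0.007, -0.0854, 0], [-1, -0.0075, -0.0045, -0.0914, 0], [-1, -0.0083, -0.0171, -0.0941, 0], [-1, -0.0092, -0.03, -0.0935, 0], [-1, -0.01, -0.0423, -0.0895, 0], end 565.3
[-1, -0.0008, -0.0109, 0.007, 0], [-1, -0.0017, -0.0195, 0.0166, 0], [-1, -0.0025, -0.0254, 0.0281, 0], [-1, -0.0033, -0.0282, 0.0407, 0], [-1, -0.0042, -0.0275, 0.0536, 0], [-1, -0.005, -0.0236, 0.0659, 0], [-1, -0.0058, -0.0166, 0.0768, 0], [-1, -0.0067, -0.007, 0.0854, 0], [-1, -0.0075, 0.0045, 0.0914, 0], [-1, -0.0083, 0.0171, 0.0941, 0], [-1, -0.0092, 0.03, 0.0935, 0], [-1, -0.01, 0.0423, 0.0895, 0], end 745.3
```

Call:
step_arm:
  deltas:
    - [-1, -0.0008, -0.0109, 0.007, 0]
    - [-1, -0.0017, -0.0195, 0.0166, 0]
    - [-1, -0.0025, -0.0254, 0.0281, 0]
    - [-1, -0.0033, -0.0282, 0.0407, 0]
    - [-1, -0.0042, -0.0275, 0.0536, 0]
    - [-1, -0.005, -0.0236, 0.0659, 0]
    - [-1, -0.0058, -0.0166, 0.0768, 0]
    - [-1, -0.0067, -0.007, 0.0854, 0]
    - [-1, -0.0075, 0.0045, 0.0914, 0]
    - [-1, -0.0083, 0.0171, 0.0941, 0]
    - [-1, -0.0092, 0.03, 0.0935, 0]
    - [-1, -0.01, 0.0423, 0.0895, 0]

```text
time_s: 9.43
tool_pos: [0.6226, -0.1076, 0.2285]
tool_rot: [-44.9, 89.9, -44.9]
force: [-2.5, -3.3, -3.1]
grip_width: 0.0147
```

Call:
step_arm:
  deltas:
    - [-1, -0.0008, 0.0109, -0.007, 0]
    - [-1, -0.0017, 0.0195, -0.0166, 0]
    - [-1, -0.0025, 0.0254, -0.0281, 0]
    - [-1, -0.0033, 0.0282, -0.0407, 0]
    - [-1, -0.0042, 0.0275, -0.0536, 0]
    - [-1, -0.005, 0.0236, -0.0659, 0]
    - [-1, -0.0058, 0.0166, -0.0768, 0]
    - [-1, -0.0067, 0.007, -0.0854, 0]
    - [-1, -0.0075, -0.0045, -0.0914, 0]
    - [-1, -0.0083, -0.0171, -0.0941, 0]
    - [-1, -0.0092, -0.03, -0.0935, 0]
    - [-1, -0.01, -0.0423, -0.0895, 0]

```text
time_s: 10.92
tool_pos: [0.5327, -0.1518, 0.2386]
tool_rot: [-158.3, 89.9, -158.3]
force: [-1.3, 2.2, -4.0]
grip_width: 0.015
```

```bash
python3 - <<'E'
from h import *
for c in ["scene","side"]:
    m=camera_model(c); p,d=read_camera(c)
    P,u,v=cloud(m,d,np.ones((480,640),bool)); rgb=p[v,u].astype(int)
    near=(np.abs(P[:,0]-.577)<.07)&(np.abs(P[:,1]+.132)<.075)
    pl=near&(rgb[:,0]>200)&(rgb[:,0]-rgb[:,2]>50)&(rgb[:,1]>170)&(P[:,2]>.03)&(P[:,2]<.13)
    print("plate top z",np.round(np.percentile(P[pl][:,2],[5,50,95]),4))
E
python3 circ.py 565.3 4 15
```

```text
plate top z [0.091 0.093 0.095]
plate top z [0.0923 0.0951 0.0976]
[-1, -0.0008, -0.0109, 0.007, 0], [-1, -0.0017, -0.0195, 0.0166, 0], [-1, -0.0025, -0.0254, 0.0281, 0], [-1, -0.0033, -0.0282, 0.0407, 0], end 625.3
```

Call:
step_arm:
  deltas:
    - [-1, -0.0008, -0.0109, 0.007, 0]
    - [-1, -0.0017, -0.0195, 0.0166, 0]
    - [-1, -0.0017, -0.0195, 0.0166, 0]

```text
time_s: 11.4
tool_pos: [0.5509, -0.1715, 0.2403]
tool_rot: [-36.4, 89.9, -36.5]
force: [-0.8, -2.2, -4.1]
grip_width: 0.0148
```

```bash
python3 circ.py 595.3 4 10
```

```text
[-1, -0.0006, -0.0043, 0.0075, 0], [-1, -0.0011, -0.0072, 0.0156, 0], [-1, -0.0017, -0.0086, 0.0241, 0], [-1, -0.0022, -0.0086, 0.0328, 0], end 635.3
```

Call:
step_arm:
  deltas:
    - [-1, -0.0006, -0.0043, 0.0075, 0]
    - [-1, -0.0006, -0.0043, 0.0075, 0]

```text
time_s: 11.65
tool_pos: [0.5579, -0.1751, 0.2409]
tool_rot: [-42.9, 89.9, -43.0]
force: [0.2, -3.3, -5.1]
grip_width: 0.0149
```

Call:
step_arm:
  deltas:
    - [0, 0, 0, 0, 0]
    - [0, 0, 0, 0, 0]
    - [0, 0, 0, 0, 0]
    - [0, 0, 0, 0, 0]
    - [0, -0.06, 0, 0, 0]
    - [0, -0.06, 0, 0, 0]
    - [0, -0.06, 0.06, 0.012, 0]
    - [0, -0.06, 0.12, 0.022, 0]
    - [0, -0.06, 0.173, 0.022, 0]
    - [0, -0.06, 0.173, 0.022, 0]
    - [0, -0.06, 0.173, 0.022, 0]

```text
time_s: 13.02
tool_pos: [0.5792, -0.0018, 0.3006]
tool_rot: [-97.2, 89.9, -97.3]
force: [0.4, -0.3, -0.7]
grip_width: 0.0435
```

```bash
python3 - <<'E'
from h import *
o=monitor.get_obs();print(o['tool_pos'],o['grip_width'])
m=camera_model("wrist"); p,d=read_camera("wrist")
P,u,v=cloud(m,d,np.ones((480,640),bool));rgb=p[v,u].astype(int)
s=(P[:,2]>.045)&(P[:,2]<.078)&(np.abs(P[:,0]-.58)<.03)&(np.abs(P[:,1])<.03)
print("knob",s.sum(),np.round(np.percentile(P[s],[3,50,97],axis=0),3))
for c in ["scene","side"]:
    m=camera_model(c); p,d=read_camera(c); save("k_"+c+".png",p)
    P,u,v=cloud(m,d,np.ones((480,640),bool)); rgb=p[v,u].astype(int)
    near=(np.abs(P[:,0]-.577)<.07)&(np.abs(P[:,1]+.132)<.075)
    pl=near&(rgb[:,0]>200)&(rgb[:,0]-rgb[:,2]>50)&(rgb[:,1]>170)&(P[:,2]>.03)&(P[:,2]<.13)
    print("plate top z",np.round(np.percentile(P[pl][:,2],[5,50,95]),4))
    s=(P[:,2]>.045)&(P[:,2]<.078)&(np.abs(P[:,0]-.58)<.025)&(np.abs(P[:,1])<.02)
    print("knob",s.sum(),np.round(np.percentile(P[s],[3,50,97],axis=0),3))
E
```

```text
[ 0.57922148 -0.00184106  0.30056929] 0.04348551406239799
knob 219 [[ 0.571 -0.007  0.048]
 [ 0.577  0.     0.066]
 [ 0.584  0.006  0.069]]
plate top z [0.0933 0.0953 0.0973]
knob 48 [[ 0.571 -0.004  0.046]
 [ 0.575  0.002  0.06 ]
 [ 0.583  0.007  0.069]]
plate top z [0.0947 0.0972 0.0997]
knob 43 [[ 0.572 -0.004  0.047]
 [ 0.577  0.002  0.06 ]
 [ 0.585  0.009  0.07 ]]
```

Call:
step_arm:
  deltas:
    - [0, 0.06, 0.001, -0.002, 0]
    - [0, 0.12, 0.001, -0.002, 0]
    - [0, 0.18, 0.001, -0.002, 0]
    - [0, 0.22, 0.001, -0.002, 0]
    - [0, 0.25, 0.001, -0.002, 0]
    - [0, 0.25, 0.001, -0.002, 0]
    - [-1, 0.25, 0.001, -0.002, 0]
    - [-1, 0.25, 0.001, -0.002, 0]
    - [-1, 0.25, 0.001, -0.002, 0]
    - [-1, 0.25, 0.001, -0.002, 0]
    - [-1, 0.25, 0.001, -0.002, 0]
  newtons: 30

```text
time_s: 14.55
tool_pos: [0.577, -0.0003, 0.0517]
tool_rot: [-121.9, 90.0, -121.9]
force: [-2.5, -0.9, 6.7]
grip_width: 0.0138
```

Call:
step_arm:
  deltas:
    - [-1, 0, 0, 0, 0]
    - [-1, 0, 0.02, 0, 0]
    - [-1, 0, 0.04, 0, 0]
    - [-1, 0, 0.06, 0, 0]
    - [-1, 0, 0.08, 0, 0]
    - [-1, 0, 0.1, 0, 0]

```text
time_s: 15.3
tool_pos: [0.5767, 0.0992, 0.0516]
tool_rot: [-121.0, 89.8, -121.1]
force: [-3.5, -2.6, 7.8]
grip_width: 0.0143
```

Call:
step_arm:
  deltas:
    - [-1, 0, 0.02, 0, 0]
    - [-1, 0, 0.04, 0, 0]
    - [-1, 0, 0.06, 0, 0]
    - [-1, 0, 0.08, 0, 0]
    - [-1, 0, 0.1, 0, 0]
    - [-1, 0, 0.112, 0, 0]
    - [-1, 0, 0.112, 0, 0]
    - [-1, 0, 0.112, 0, 0]

```text
time_s: 16.3
tool_pos: [0.5763, 0.2139, 0.0517]
tool_rot: [118.4, 89.9, 118.5]
force: [-4.5, 2.1, 6.2]
grip_width: 0.0142
```

Call:
step_arm:
  deltas:
    - [0, 0, 0, 0, 0]
    - [0, 0, 0, 0, 0]
    - [0, 0, 0, 0, 0]
    - [0, 0, 0, 0, 0]
    - [0, -0.06, 0, 0, 0]
    - [0, -0.12, 0, 0, 0]
    - [0, -0.2, 0, 0, 0]
    - [0, -0.2, 0.05, -0.06, 0]
    - [1, -0.2, 0.09, -0.11, 0]
    - [1, -0.2, 0.09, -0.13, 0]
    - [1, -0.2, 0.09, -0.13, 0]
    - [1, -0.2, 0.09, -0.13, 0]

```text
time_s: 17.8
tool_pos: [0.4483, 0.301, 0.2509]
tool_rot: [-30.4, 89.9, -30.5]
force: [0.5, 0.4, 0.3]
grip_width: 0.0757
```

```bash
cat > look.py <<'E'
from h import *
import sys
o=monitor.get_obs();M=R.from_euler('xyz',o['tool_rot'],degrees=True).as_matrix();print(o['time_s'],o['tool_pos'],o['force'],o['grip_width'],"toolz",np.round(M[:,2],3))
def whites(c,show=None):
    m=camera_model(c); p,d=read_camera(c)
    if show: save(show,p)
    P,u,v=cloud(m,d,np.ones((480,640),bool)); rgb=p[v,u].astype(int)
    wh=(P[:,0]>.33)&(P[:,0]<.68)&(P[:,1]>-.2)&(P[:,1]<.5)&(rgb.min(1)>150)&(P[:,2]>.015)&(P[:,2]<.09)&(np.ptp(rgb,axis=1)<40)
    mk=np.zeros((480,640),np.uint8); mk[v[wh],u[wh]]=1
    n,l,st,ce=cv2.connectedComponentsWithStats(mk)
    for i in range(1,n):
        if st[i,4]>60:
            s=wh&(l[v,u]==i); zt=np.percentile(P[s][:,2],95); t=s&(np.abs(P[:,2]-zt)<.003)
            print(c,"white",np.round(ce[i]),st[i,4],"topmid",np.round((P[t].max(0)+P[t].min(0))/2,3),"mean",np.round(P[t].mean(0),3),"ext",np.round(np.ptp(P[t],axis=0),3))
    s=(P[:,2]>.055)&(P[:,2]<.075)&(np.abs(P[:,0]-.577)<.03)&(P[:,1]>.15)&(P[:,1]<.25)
    if s.sum(): print(c,"knob",s.sum(),np.round(np.percentile(P[s],[3,50,97],axis=0),3).tolist())
    return m,p,d,P,rgb
if __name__=="__main__":
    for c in sys.argv[2:]: whites(c,sys.argv[1]+"_"+c+".png")
E
python3 look.py out wrist scene
```

```text
17.8 [0.4483481  0.30101643 0.25087455] [0.4972367 0.4264736 0.2591949] 0.07569685300364076 toolz [ 1.    -0.002  0.001]
wrist white [441. 107.] 1857 topmid [0.555 0.399 0.049] mean [0.555 0.399 0.048] ext [0.015 0.012 0.006]
wrist white [358. 123.] 2551 topmid [0.481 0.387 0.036] mean [0.481 0.387 0.035] ext [0.043 0.042 0.004]
wrist white [267. 135.] 2526 topmid [0.399 0.377 0.036] mean [0.399 0.377 0.035] ext [0.044 0.043 0.004]
wrist white [455. 296.] 190 topmid [0.579 0.216 0.02 ] mean [0.583 0.22  0.019] ext [0.027 0.019 0.005]
wrist white [393. 374.] 2344 topmid [0.488 0.138 0.03 ] mean [0.488 0.138 0.03 ] ext [0.004 0.04  0.004]
wrist knob 51 [[0.574, 0.217, 0.055], [0.577, 0.22, 0.062], [0.581, 0.221, 0.067]]
scene white [347. 265.] 2427 topmid [0.569 0.08  0.032] mean [0.518 0.113 0.033] ext [0.166 0.185 0.006]
scene white [322. 290.] 130 topmid [0.574 0.197 0.023] mean [0.572 0.197 0.023] ext [0.031 0.055 0.004]
scene white [279. 341.] 191 topmid [0.55  0.403 0.046] mean [0.552 0.403 0.046] ext [0.019 0.006 0.005]
scene white [315. 349.] 410 topmid [0.481 0.386 0.038] mean [0.48  0.387 0.038] ext [0.041 0.043 0.004]
scene white [355. 360.] 440 topmid [0.399 0.376 0.038] mean [0.398 0.377 0.037] ext [0.04  0.04  0.005]
scene knob 45 [[0.57, 0.207, 0.056], [0.574, 0.215, 0.065], [0.582, 0.219, 0.071]]
```

View pics/out_wrist.png

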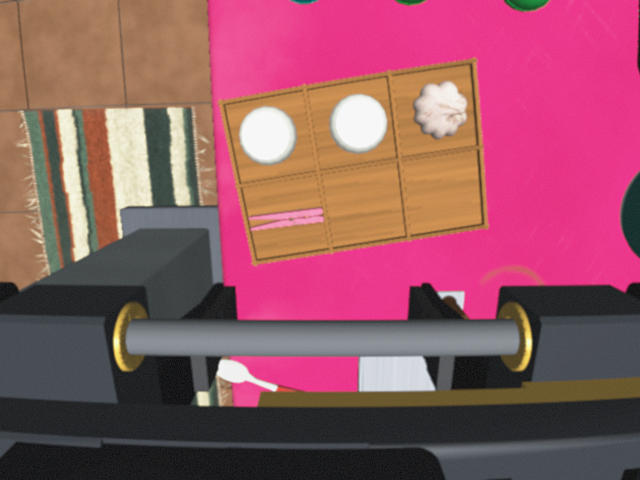

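Call:
step_arm:
  deltas:
    - [1, 0, 0.03, 0.01, 10]
    - [1, 0, 0.06, 0.02, 20]
    - [1, 0, 0.086, 0.033, 30]
    - [1, 0, 0.086, 0.033, 40]
    - [1, 0.03, 0.086, 0.033, 50]
    - [1, 0.06, 0.086, 0.033, 60]
    - [1, 0.1, 0.086, 0.033, 70]
    - [1, 0.1, 0.086, 0.033, 81.5]
    - [1, 0.1, 0.086, 0.033, 81.5]
    - [1, 0.1, 0.086, 0.033, 81.5]
    - [1, 0.1, 0.086, 0.033, 81.5]

```text
time_s: 19.27
tool_pos: [0.4809, 0.388, 0.1513]
tool_rot: [120.5, 89.9, 39.0]
force: [0.2, -0.4, 0.8]
grip_width: 0.087
```

Call:
step_arm:
  deltas:
    - [1, 0.05, 0.0, 0, 0]
    - [1, 0.1, 0, 0, 0]
    - [1, 0.116, 0, 0, 0]
    - [1, 0.116, 0, 0, 0]
    - [-1, 0.116, 0, 0, 0]
    - [-1, 0.116, 0, 0, 0]
    - [-1, 0.116, 0, 0, 0]
    - [-1, 0.116, 0, 0, 0]
    - [-1, 0.116, 0, 0, 0]
    - [-1, 0.116, 0, 0, 0]
  newtons: 20

```text
time_s: 20.52
tool_pos: [0.4806, 0.3877, 0.0351]
tool_rot: [35.9, 90.0, -45.7]
force: [-0.8, -1.8, 3.9]
grip_width: 0.0501
```

Call:
step_arm:
  deltas:
    - [-1, -0.03, 0, 0, 0]
    - [-1, -0.07, 0, 0, 0]
    - [-1, -0.1, 0, 0, 0]
    - [-1, -0.1, 0.01, 0.04, 0]
    - [-1, -0.1, 0.02, 0.08, 0]
    - [-1, -0.1, 0.031, 0.12, 0]
    - [-1, -0.1, 0.042, 0.16, 0]
    - [-1, -0.1, 0.052, 0.2, 0]
    - [-1, -0.1, 0.063, 0.24, 0]
    - [-1, -0.1, 0.073, 0.28, 0]
    - [-1, -0.1, 0.084, 0.322, 0]
    - [-1, -0.1, 0.084, 0.322, 0]

```text
time_s: 22.02
tool_pos: [0.6121, 0.076, 0.1339]
tool_rot: [-17.8, 89.9, -99.8]
force: [0.1, -0.0, -1.5]
grip_width: 0.0501
```

```bash
python3 look.py c1 scene
```

```text
22.025 [0.61210067 0.07596629 0.13391331] [ 0.13985838 -0.00861348 -1.49147841] 0.050079823192658884 toolz [ 0.14  -0.99   0.002]
scene white [391. 246.] 141 topmid [ 0.508 -0.008  0.034] mean [ 0.508 -0.008  0.033] ext [0.038 0.008 0.005]
scene white [344. 266.] 2234 topmid [0.567 0.09  0.032] mean [0.518 0.128 0.033] ext [0.163 0.163 0.006]
scene white [322. 290.] 124 topmid [0.575 0.197 0.023] mean [0.571 0.196 0.023] ext [0.032 0.057 0.004]
scene white [279. 341.] 181 topmid [0.554 0.403 0.045] mean [0.554 0.403 0.044] ext [0.024 0.016 0.005]
scene white [355. 360.] 437 topmid [0.399 0.376 0.038] mean [0.399 0.377 0.037] ext [0.041 0.043 0.005]
scene knob 46 [[0.57, 0.209, 0.056], [0.574, 0.215, 0.065], [0.581, 0.219, 0.071]]
```

Call:
step_arm:
  deltas:
    - [-1, 0.03, 0, -0.005, 0]
    - [-1, 0.06, 0, -0.005, 0]
    - [-1, 0.075, 0, -0.005, 0]
    - [-1, 0.083, 0, -0.005, 0]
    - [-1, 0.083, 0, -0.005, 0]
    - [0.7, 0.083, 0, -0.005, 0]
    - [0.7, 0.083, 0, -0.005, 0]
    - [0.7, 0.083, 0, -0.005, 0]
    - [0.7, 0.03, 0, -0.005, 0]
    - [0.7, -0.03, 0, -0.005, 0]
    - [0.7, -0.03, 0, -0.005, 0]

```text
time_s: 23.45
tool_pos: [0.6139, 0.0877, 0.1713]
tool_rot: [87.2, 89.3, 5.7]
force: [0.2, 0.4, 0.0]
grip_width: 0.0735
```

Call:
step_arm:
  deltas:
    - [1, 0, -0.05, -0.04, 0]
    - [1, 0, -0.09, -0.08, 0]
    - [1, 0, -0.12, -0.12, 0]
    - [1, 0, -0.16, -0.18, 0]
    - [1, 0, -0.166, -0.24, 0]
    - [1, 0, -0.166, -0.29, 0]
    - [1, 0, -0.166, -0.32, 0]
    - [1, 0, -0.166, -0.322, 0]
    - [1, 0, -0.166, -0.322, 0]
    - [1, 0, -0.166, -0.322, 0]

```text
time_s: 24.7
tool_pos: [0.3993, 0.379, 0.1645]
tool_rot: [-6.3, 89.9, -88.0]
force: [0.0, 0.0, 0.1]
grip_width: 0.0869
```

```bash
python3 look.py c2 scene side
```

```text
24.7 [0.39930631 0.37901289 0.16447069] [0.02905321 0.01519712 0.13721224] 0.08694301190610594 toolz [ 0.145 -0.989  0.001]
scene white [398. 245.] 100 topmid [ 0.496 -0.115  0.018] mean [ 0.497 -0.099  0.017] ext [0.035 0.154 0.006]
scene white [320. 262.] 578 topmid [0.612 0.09  0.052] mean [0.612 0.091 0.051] ext [0.038 0.044 0.004]
scene white [279. 341.] 201 topmid [0.555 0.401 0.047] mean [0.555 0.402 0.047] ext [0.013 0.009 0.005]
scene white [355. 361.] 448 topmid [0.398 0.376 0.038] mean [0.398 0.377 0.037] ext [0.041 0.043 0.005]
scene knob 31 [[0.572, 0.208, 0.056], [0.576, 0.216, 0.068], [0.582, 0.22, 0.072]]
side white [345. 237.] 374 topmid [0.626 0.037 0.033] mean [0.641 0.012 0.033] ext [0.086 0.101 0.005]
side white [339. 262.] 979 topmid [0.61  0.09  0.053] mean [0.611 0.092 0.053] ext [0.041 0.047 0.006]
side white [331. 281.] 76 topmid [0.576 0.198 0.024] mean [0.573 0.2   0.023] ext [0.031 0.056 0.004]
side white [309. 316.] 209 topmid [0.553 0.403 0.048] mean [0.554 0.401 0.048] ext [0.02  0.018 0.005]
side white [375. 325.] 298 topmid [0.4   0.379 0.039] mean [0.399 0.379 0.038] ext [0.042 0.045 0.005]
side knob 33 [[0.57, 0.211, 0.056], [0.576, 0.217, 0.064], [0.582, 0.222, 0.071]]
```

Call:
step_arm:
  deltas:
    - [1, 0.05, 0.0, 0.002, 0]
    - [1, 0.1, 0, 0.002, 0]
    - [1, 0.129, 0, 0.002, 0]
    - [1, 0.129, 0, 0.002, 0]
    - [-1, 0.129, 0, 0.002, 0]
    - [-1, 0.129, 0, 0.002, 0]
    - [-1, 0.129, 0, 0.002, 0]
    - [-1, 0.129, 0, 0.002, 0]
    - [-1, 0.129, 0, 0.002, 0]
    - [-1, 0.129, 0, 0.002, 0]
  newtons: 20

```text
time_s: 26.05
tool_pos: [0.3991, 0.3786, 0.0362]
tool_rot: [44.5, 90.0, -37.1]
force: [-0.3, -1.9, 4.4]
grip_width: 0.0501
```

Call:
step_arm:
  deltas:
    - [-1, -0.03, 0, 0, 0]
    - [-1, -0.07, 0, 0, 0]
    - [-1, -0.1, 0, 0, 0]
    - [-1, -0.1, 0.012, 0.04, 0]
    - [-1, -0.1, 0.025, 0.08, 0]
    - [-1, -0.1, 0.037, 0.12, 0]
    - [-1, -0.1, 0.05, 0.16, 0]
    - [-1, -0.1, 0.062, 0.2, 0]
    - [-1, -0.1, 0.075, 0.24, 0]
    - [-1, -0.1, 0.087, 0.28, 0]
    - [-1, -0.1, 0.098, 0.312, 0]
    - [-1, -0.1, 0.098, 0.312, 0]

```text
time_s: 27.55
tool_pos: [0.5427, 0.081, 0.1351]
tool_rot: [-32.8, 89.9, -114.7]
force: [0.1, -0.2, -0.6]
grip_width: 0.0501
```

```bash
python3 look.py c3 scene
```

```text
27.55 [0.5426603  0.08101297 0.13514677] [ 0.05550573 -0.19301349 -0.59480922] 0.05008432328420269 toolz [ 0.142 -0.99   0.001]
scene white [347. 265.] 2274 topmid [0.611 0.089 0.05 ] mean [0.609 0.092 0.05 ] ext [0.044 0.045 0.006]
scene white [322. 290.] 125 topmid [0.575 0.198 0.023] mean [0.572 0.197 0.023] ext [0.031 0.055 0.004]
scene white [279. 341.] 178 topmid [0.552 0.401 0.047] mean [0.554 0.403 0.046] ext [0.022 0.012 0.006]
scene knob 46 [[0.57, 0.209, 0.055], [0.574, 0.216, 0.066], [0.581, 0.219, 0.071]]
```

Call:
step_arm:
  deltas:
    - [-1, 0.03, 0, 0, 0]
    - [-1, 0.06, 0, 0, 0]
    - [-1, 0.075, 0, 0, 0]
    - [-1, 0.084, 0, 0, 0]
    - [-1, 0.084, 0, 0, 0]
    - [0.7, 0.084, 0, 0, 0]
    - [0.7, 0.084, 0, 0, 0]
    - [0.7, 0.084, 0, 0, 0]
    - [0.7, 0.084, 0, 0, 0]
    - [0.7, 0.03, 0, 0, 0]
    - [0.7, -0.03, 0, 0, 0]
    - [0.7, -0.09, 0, 0, 0]

```text
time_s: 29.1
tool_pos: [0.5415, 0.0845, 0.2276]
tool_rot: [-9.7, 90.0, -91.2]
force: [0.4, -0.7, -0.3]
grip_width: 0.0742
```

Call:
step_arm:
  deltas:
    - [0, -0.04, 0.01, -0.03, -11.5]
    - [0, -0.04, 0.02, -0.06, -21.5]
    - [0, -0.04, 0.02, -0.09, -31.5]
    - [0, -0.04, 0.02, -0.12, -41.5]
    - [0, -0.04, 0.02, -0.12, -51.5]
    - [0, -0.04, 0.02, -0.12, -61.5]
    - [0, -0.04, 0.02, -0.12, -71.5]
    - [0, -0.04, 0.02, -0.12, -81.5]
    - [0, -0.04, 0.02, -0.12, -81.5]
    - [0, -0.04, 0.02, -0.12, -81.5]

```text
time_s: 30.35
tool_pos: [0.5439, 0.2061, 0.2658]
tool_rot: [-78.9, 90.0, -79.1]
force: [-1.4, 0.3, 0.5]
grip_width: 0.0436
```

```bash
python3 look.py c4 scene side
```

```text
30.35 [0.54390353 0.20609265 0.26579012] [-1.39331256  0.2772763   0.54302736] 0.043551206515111344 toolz [ 1.    -0.003  0.   ]
scene white [347. 232.] 62 topmid [ 0.654 -0.105  0.017] mean [ 0.652 -0.099  0.017] ext [0.014 0.131 0.004]
scene white [347. 265.] 2190 topmid [0.575 0.089 0.052] mean [0.574 0.089 0.052] ext [0.111 0.045 0.006]
scene white [322. 290.] 126 topmid [0.575 0.197 0.024] mean [0.571 0.196 0.023] ext [0.031 0.055 0.005]
scene white [279. 341.] 183 topmid [0.553 0.402 0.047] mean [0.553 0.403 0.046] ext [0.015 0.01  0.005]
scene knob 45 [[0.569, 0.208, 0.056], [0.575, 0.215, 0.065], [0.582, 0.219, 0.071]]
side white [351. 253.] 2082 topmid [0.576 0.09  0.053] mean [0.575 0.092 0.053] ext [0.114 0.046 0.006]
side white [332. 280.] 80 topmid [0.575 0.199 0.023] mean [0.572 0.2   0.023] ext [0.035 0.058 0.004]
side white [309. 316.] 210 topmid [0.554 0.402 0.049] mean [0.554 0.402 0.049] ext [0.012 0.012 0.006]
side knob 32 [[0.57, 0.21, 0.057], [0.576, 0.217, 0.065], [0.582, 0.222, 0.071]]
```

View pics/c4_scene.png

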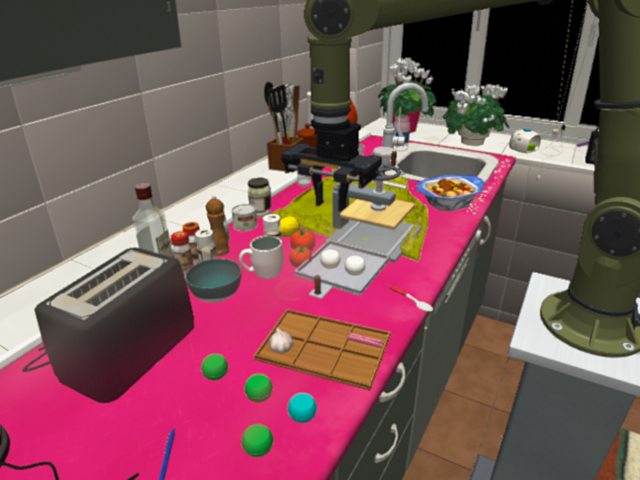

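Both moulds (scene 330,258 and 355,265) lie flat in the tray; rack keeps garlic and peg. Grip the knob and push home slowly.

Call:
step_arm:
  deltas:
    - [0, 0, 0.008, 0.033, 0]
    - [0, 0.05, 0.008, 0.033, 0]
    - [0, 0.1, 0.008, 0.033, 0]
    - [0, 0.15, 0.008, 0.033, 0]
    - [0, 0.19, 0.008, 0.033, 0]
    - [0, 0.214, 0.008, 0.033, 0]
    - [0, 0.214, 0.008, 0.033, 0]
    - [-1, 0.214, 0.008, 0.033, 0]
    - [-1, 0.214, 0.008, 0.033, 0]
    - [-1, 0.214, 0.008, 0.033, 0]
    - [-1, 0.214, 0.008, 0.033, 0]
    - [-1, 0.214, 0.008, 0.033, 0]
  newtons: 30

```text
time_s: 31.95
tool_pos: [0.5763, 0.2143, 0.0525]
tool_rot: [-144.7, 89.9, -144.7]
force: [-3.3, -1.9, 5.7]
grip_width: 0.0144
```

Call:
step_arm:
  deltas:
    - [-1, 0, -0.003, 0, 0]
    - [-1, 0, -0.01, 0, 0]
    - [-1, 0, -0.02, 0, 0]
    - [-1, 0, -0.03, 0, 0]
    - [-1, 0, -0.04, 0, 0]
    - [-1, 0, -0.05, 0, 0]
    - [-1, 0, -0.06, 0, 0]
    - [-1, 0, -0.07, 0, 0]
    - [-1, 0, -0.08, 0, 0]
    - [-1, 0, -0.09, 0, 0]
    - [-1, 0, -0.097, 0, 0]
    - [-1, 0, -0.1, 0, 0]

```text
time_s: 33.45
tool_pos: [0.5767, 0.1139, 0.0525]
tool_rot: [-177.0, 90.0, -177.0]
force: [-3.4, 2.7, 7.2]
grip_width: 0.0138
```

Call:
step_arm:
  deltas:
    - [-1, 0, -0.004, 0, 0]
    - [-1, 0, -0.014, 0, 0]
    - [-1, 0, -0.026, 0, 0]
    - [-1, 0, -0.038, 0, 0]
    - [-1, 0, -0.05, 0, 0]
    - [-1, 0, -0.062, 0, 0]
    - [-1, 0, -0.074, 0, 0]
    - [-1, 0, -0.086, 0, 0]
    - [-1, 0, -0.097, 0, 0]
    - [-1, 0, -0.106, 0, 0]
    - [-1, 0, -0.112, 0, 0]
    - [-1, 0, -0.115, 0, 0]

```text
time_s: 34.95
tool_pos: [0.577, 0.0, 0.0525]
tool_rot: [66.2, 89.9, 66.2]
force: [-2.7, 8.0, 5.8]
grip_width: 0.0138
```

Call:
step_arm:
  deltas:
    - [-1, 0, -0.001, 0, 0]
    - [-1, 0, -0.001, 0, 0]
    - [0, 0, 0, 0, 0]
    - [0, 0, 0, 0, 0]
    - [0, 0, 0, 0, 0]
    - [0, 0, 0, 0, 0]
    - [0, -0.06, 0.01, 0, 0]
    - [0, -0.12, 0.01, 0, 0]
    - [0, -0.18, 0.01, 0, 0]
    - [0, -0.24, 0.01, 0, 0]
    - [0, -0.25, 0.01, 0, 0]
    - [0, -0.25, 0.01, 0, 0]

```text
time_s: 36.45
tool_pos: [0.5769, 0.0091, 0.302]
tool_rot: [-31.3, 89.9, -31.3]
force: [0.1, -0.0, -0.5]
grip_width: 0.0436
```

```bash
python3 - <<'E'
from h import *
o=monitor.get_obs();print(o['tool_pos'],o['force'])
for c in ["wrist","scene","side"]:
    m=camera_model(c); p,d=read_camera(c); save("h_"+c+".png",p)
    P,u,v=cloud(m,d,np.ones((480,640),bool))
    s=(P[:,2]>.045)&(P[:,2]<.078)&(np.abs(P[:,0]-.58)<.025)&(np.abs(P[:,1])<.025)
    print(c,"knob",s.sum(),np.round(np.percentile(P[s],[3,50,97],axis=0),3).tolist())
    s=(P[:,2]>.225)&(P[:,2]<.26)&(np.abs(P[:,0]-.57)<.07)&(np.abs(P[:,1]+.14)<.07)
    if s.sum(): print("crank",s.sum(),np.round(np.percentile(P[s],[3,50,97],axis=0),3).tolist())
E
```

```text
[0.57693804 0.00905484 0.3020051 ] [ 0.06688196 -0.00268016 -0.50485671]
wrist knob 222 [[0.571, -0.007, 0.047], [0.577, 0.001, 0.066], [0.584, 0.006, 0.069]]
scene knob 50 [[0.57, -0.005, 0.046], [0.575, 0.003, 0.059], [0.583, 0.008, 0.069]]
crank 54 [[0.549, -0.183, 0.228], [0.555, -0.175, 0.241], [0.564, -0.172, 0.251]]
side knob 45 [[0.572, -0.003, 0.046], [0.577, 0.003, 0.06], [0.585, 0.01, 0.071]]
crank 33 [[0.552, -0.182, 0.228], [0.558, -0.174, 0.238], [0.562, -0.169, 0.25]]
```

View pics/h_side.png

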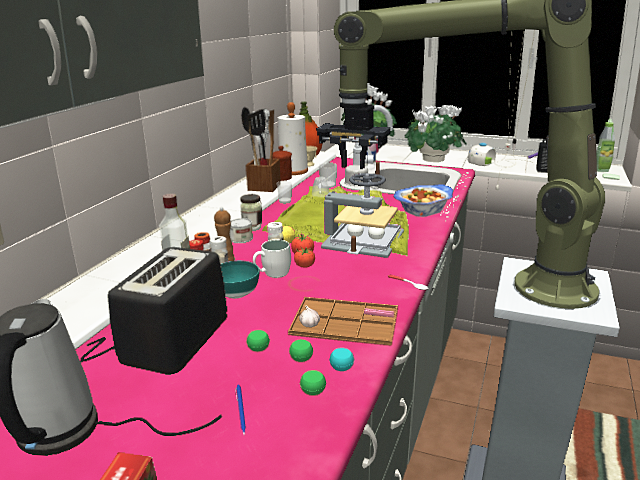

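Call:
step_arm:
  deltas:
    - [0, 0, -0.05, -0.005, 0]
    - [0, 0, -0.1, -0.01, 0]
    - [0, 0, -0.15, -0.015, 0]
    - [0, 0, -0.184, -0.0195, 0]
    - [0, 0, -0.184, -0.0195, 0]
    - [0, 0.03, -0.184, -0.0195, 0]
    - [0, 0.062, -0.184, -0.0195, 0]
    - [0, 0.062, -0.184, -0.0195, 0]
    - [-1, 0.062, -0.184, -0.0195, 0]
    - [-1, 0.062, -0.184, -0.0195, 0]
    - [-1, 0.062, -0.184, -0.0195, 0]
    - [-1, 0.062, -0.184, -0.0195, 0]
  newtons: 20

```text
time_s: 38.1
tool_pos: [0.5576, -0.1748, 0.2406]
tool_rot: [-19.5, 89.9, -19.6]
force: [0.1, 0.7, 2.0]
grip_width: 0.0147
```

Call:
step_arm:
  deltas:
    - [-1, 0, 0, 0, 0]
    - [-1, 0, 0, 0, 0]

```text
time_s: 38.35
tool_pos: [0.5576, -0.1748, 0.2406]
tool_rot: [-22.6, 89.9, -22.6]
force: [-0.6, -0.1, 4.3]
grip_width: 0.0147
```

```bash
for a in -114.7 65.3 -114.7; do python3 circ.py $a 12 -15; done; python3 - <<'E'
from h import *
o=monitor.get_obs();print(o['tool_pos'],o['force'])
E
```

```text
[-1, 0.0008, 0.0069, -0.0109, 0], [-1, 0.0017, 0.0164, -0.0197, 0], [-1, 0.0025, 0.0278, -0.0257, 0], [-1, 0.0033, 0.0404, -0.0286, 0], [-1, 0.0042, 0.0533, -0.0281, 0], [-1, 0.005, 0.0657, -0.0243, 0], [-1, 0.0058, 0.0766, -0.0174, 0], [-1, 0.0067, 0.0854, -0.0079, 0], [-1, 0.0075, 0.0914, 0.0035, 0], [-1, 0.0083, 0.0943, 0.0161, 0], [-1, 0.0092, 0.0938, 0.029, 0], [-1, 0.01, 0.0899, 0.0414, 0], end -294.7
[-1, 0.0008, -0.0069, 0.0109, 0], [-1, 0.0017, -0.0164, 0.0197, 0], [-1, 0.0025, -0.0278, 0.0257, 0], [-1, 0.0033, -0.0404, 0.0286, 0], [-1, 0.0042, -0.0533, 0.0281, 0], [-1, 0.005, -0.0657, 0.0243, 0], [-1, 0.0058, -0.0766, 0.0174, 0], [-1, 0.0067, -0.0854, 0.0079, 0], [-1, 0.0075, -0.0914, -0.0035, 0], [-1, 0.0083, -0.0943, -0.0161, 0], [-1, 0.0092, -0.0938, -0.029, 0], [-1, 0.01, -0.0899, -0.0414, 0], end -114.7
[-1, 0.0008, 0.0069, -0.0109, 0], [-1, 0.0017, 0.0164, -0.0197, 0], [-1, 0.0025, 0.0278, -0.0257, 0], [-1, 0.0033, 0.0404, -0.0286, 0], [-1, 0.0042, 0.0533, -0.0281, 0], [-1, 0.005, 0.0657, -0.0243, 0], [-1, 0.0058, 0.0766, -0.0174, 0], [-1, 0.0067, 0.0854, -0.0079, 0], [-1, 0.0075, 0.0914, 0.0035, 0], [-1, 0.0083, 0.0943, 0.0161, 0], [-1, 0.0092, 0.0938, 0.029, 0], [-1, 0.01, 0.0899, 0.0414, 0], end -294.7
[ 0.5575896  -0.17480595  0.24057993] [-0.59968557 -0.06886137  4.32478962]
```

Call:
step_arm:
  deltas:
    - [-1, 0.0008, 0.0069, -0.0109, 0]
    - [-1, 0.0017, 0.0164, -0.0197, 0]
    - [-1, 0.0025, 0.0278, -0.0257, 0]
    - [-1, 0.0033, 0.0404, -0.0286, 0]
    - [-1, 0.0042, 0.0533, -0.0281, 0]
    - [-1, 0.005, 0.0657, -0.0243, 0]
    - [-1, 0.0058, 0.0766, -0.0174, 0]
    - [-1, 0.0067, 0.0854, -0.0079, 0]
    - [-1, 0.0075, 0.0914, 0.0035, 0]
    - [-1, 0.0083, 0.0943, 0.0161, 0]
    - [-1, 0.0092, 0.0938, 0.029, 0]
    - [-1, 0.01, 0.0899, 0.0414, 0]

```text
time_s: 39.85
tool_pos: [0.5986, -0.0835, 0.2304]
tool_rot: [88.0, 90.0, 88.0]
force: [-0.8, 0.1, 6.7]
grip_width: 0.015
```

Call:
step_arm:
  deltas:
    - [-1, 0.0008, -0.0069, 0.0109, 0]
    - [-1, 0.0017, -0.0164, 0.0197, 0]
    - [-1, 0.0025, -0.0278, 0.0257, 0]
    - [-1, 0.0033, -0.0404, 0.0286, 0]
    - [-1, 0.0042, -0.0533, 0.0281, 0]
    - [-1, 0.005, -0.0657, 0.0243, 0]
    - [-1, 0.0058, -0.0766, 0.0174, 0]
    - [-1, 0.0067, -0.0854, 0.0079, 0]
    - [-1, 0.0075, -0.0914, -0.0035, 0]
    - [-1, 0.0083, -0.0943, -0.0161, 0]
    - [-1, 0.0092, -0.0938, -0.029, 0]
    - [-1, 0.01, -0.0899, -0.0414, 0]

```text
time_s: 41.35
tool_pos: [0.557, -0.1747, 0.2205]
tool_rot: [-15.0, 89.9, -15.1]
force: [2.3, 1.0, 4.9]
grip_width: 0.0151
```

```bash
python3 - <<'E'
from h import *
for c in ["scene","side"]:
    m=camera_model(c); p,d=read_camera(c)
    P,u,v=cloud(m,d,np.ones((480,640),bool)); rgb=p[v,u].astype(int)
    near=(np.abs(P[:,0]-.577)<.07)&(np.abs(P[:,1]+.132)<.075)
    pl=near&(rgb[:,0]>200)&(rgb[:,0]-rgb[:,2]>50)&(rgb[:,1]>170)&(P[:,2]>.03)&(P[:,2]<.13)
    print("plate top z",np.round(np.percentile(P[pl][:,2],[5,50,95]),4))
E
```

```text
plate top z [0.0732 0.0752 0.0773]
plate top z [0.0744 0.0772 0.0794]
```

Call:
step_arm:
  deltas:
    - [-1, 0.0008, 0.0069, -0.0109, 0]
    - [-1, 0.0017, 0.0164, -0.0197, 0]
    - [-1, 0.0025, 0.0278, -0.0257, 0]
    - [-1, 0.0033, 0.0404, -0.0286, 0]
    - [-1, 0.0042, 0.0533, -0.0281, 0]
    - [-1, 0.005, 0.0657, -0.0243, 0]
    - [-1, 0.0058, 0.0766, -0.0174, 0]
    - [-1, 0.0067, 0.0854, -0.0079, 0]
    - [-1, 0.0067, 0.0854, -0.0079, 0]

```text
time_s: 42.58
tool_pos: [0.55, -0.0871, 0.2137]
tool_rot: [51.8, 89.9, 51.9]
force: [0.2, 1.8, 6.3]
grip_width: 0.0149
```

```bash
python3 circ.py 125.3 7 -8;  python3 circ.py 101.3 9 -8; python3 circ.py 77.3 9 -8
```

```text
[-1, 0.0004, 0.0036, 0.0059, 0], [-1, 0.0009, 0.0063, 0.0122, 0], [-1, 0.0013, 0.0081, 0.0189, 0], [-1, 0.0018, 0.009, 0.0258, 0], [-1, 0.0022, 0.0089, 0.0327, 0], [-1, 0.0027, 0.0079, 0.0395, 0], [-1, 0.0031, 0.0059, 0.0461, 0], end 69.3
[-1, 0.0004, 0.0009, 0.0068, 0], [-1, 0.0009, 0.0008, 0.0138, 0], [-1, 0.0013, -0.0003, 0.0206, 0], [-1, 0.0018, -0.0022, 0.0272, 0], [-1, 0.0022, -0.0051, 0.0335, 0], [-1, 0.0027, -0.0089, 0.0393, 0], [-1, 0.0031, -0.0134, 0.0445, 0], [-1, 0.0036, -0.0185, 0.0491, 0], [-1, 0.004, -0.0243, 0.0529, 0], end 29.299999999999997
[-1, 0.0004, -0.002, 0.0066, 0], [-1, 0.0009, -0.0049, 0.0129, 0], [-1, 0.0013, -0.0086, 0.0187, 0], [-1, 0.0018, -0.0131, 0.0239, 0], [-1, 0.0022, -0.0183, 0.0285, 0], [-1, 0.0027, -0.0241, 0.0323, 0], [-1, 0.0031, -0.0303, 0.0352, 0], [-1, 0.0036, -0.0369, 0.0373, 0], [-1, 0.004, -0.0437, 0.0384, 0], end 5.299999999999997
```

Call:
step_arm:
  deltas:
    - [-1, 0.0004, 0.0036, 0.0059, 0]
    - [-1, 0.0009, 0.0063, 0.0122, 0]
    - [-1, 0.0013, 0.0081, 0.0189, 0]
    - [-1, 0.0013, 0.0081, 0.0189, 0]

```text
time_s: 43.08
tool_pos: [0.569, -0.0797, 0.2124]
tool_rot: [39.8, 89.9, 39.9]
force: [1.4, 3.0, 4.6]
grip_width: 0.015
```

Call:
step_arm:
  deltas:
    - [-1, 0.0004, 0.0009, 0.0068, 0]
    - [-1, 0.0004, 0.0009, 0.0068, 0]

```text
time_s: 43.32
tool_pos: [0.5758, -0.079, 0.212]
tool_rot: [38.2, 89.9, 38.3]
force: [1.7, 1.5, 4.6]
grip_width: 0.0149
```

Call:
step_arm:
  deltas:
    - [-1, 0.0004, 0, 0.007, 0]
    - [-1, 0.0004, 0, 0.007, 0]

```text
time_s: 43.58
tool_pos: [0.5829, -0.0793, 0.2115]
tool_rot: [30.0, 89.9, 30.0]
force: [0.9, 1.5, 4.2]
grip_width: 0.015
```

Call:
step_arm:
  deltas:
    - [-1, 0.0004, -0.001, 0.0068, 0]
    - [-1, 0.0004, -0.001, 0.0068, 0]

```text
time_s: 43.82
tool_pos: [0.5898, -0.0805, 0.211]
tool_rot: [26.6, 89.9, 26.6]
force: [1.9, 2.3, 5.2]
grip_width: 0.0142
```

Call:
step_arm:
  deltas:
    - [-1, 0.0004, -0.002, 0.0066, 0]
    - [-1, 0.0004, -0.002, 0.0066, 0]

```text
time_s: 44.08
tool_pos: [0.5956, -0.0824, 0.2107]
tool_rot: [114.0, 89.9, 114.1]
force: [-1.4, 2.8, 7.2]
grip_width: 0.0148
```

```bash
python3 - <<'E'
from h import *
for c in ["scene","side"]:
    m=camera_model(c); p,d=read_camera(c); 
    P,u,v=cloud(m,d,np.ones((480,640),bool)); rgb=p[v,u].astype(int)
    near=(np.abs(P[:,0]-.577)<.07)&(np.abs(P[:,1]+.132)<.075)
    pl=near&(rgb[:,0]>200)&(rgb[:,0]-rgb[:,2]>50)&(rgb[:,1]>170)&(P[:,2]>.03)&(P[:,2]<.13)
    print("plate top z",np.round(np.percentile(P[pl][:,2],[5,50,95]),4))
    b=cv2.resize(p[190:270,310:430],None,fx=5,fy=5,interpolation=cv2.INTER_CUBIC); save("low_"+c+".png",b)
E
```

```text
plate top z [0.0634 0.0654 0.0673]
plate top z [0.0648 0.0672 0.07  ]
```

View pics/low_side.png

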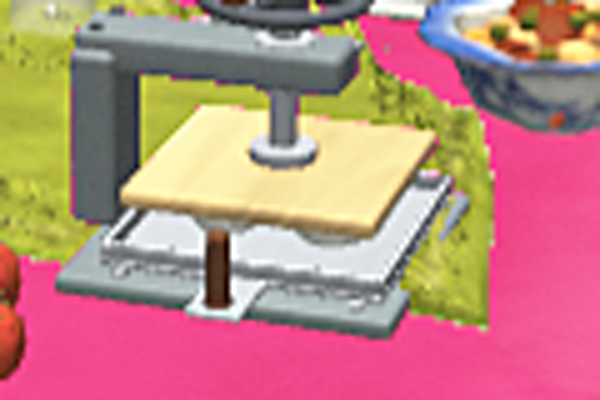

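Call:
step_arm:
  deltas:
    - [-1, 0.0004, -0.0028, 0.0062, 0]
    - [-1, 0.0004, -0.0028, 0.0062, 0]

```text
time_s: 44.42
tool_pos: [0.6001, -0.0844, 0.2105]
tool_rot: [158.5, 89.7, 158.5]
force: [-6.5, 4.4, 11.3]
grip_width: 0.0148
```

Call:
step_arm:
  deltas:
    - [-1, 0, 0, -0.001, 0]
    - [0, 0, 0, -0.001, 0]
    - [0, 0, 0, -0.001, 0]
    - [0, 0, 0, -0.001, 0]
    - [0, 0, 0, -0.001, 0]
    - [0, -0.05, 0, -0.001, 0]
    - [0, -0.1, 0, -0.001, 0]
    - [0, -0.13, 0, -0.001, 0]
    - [0, -0.13, 0.05, -0.03, 0]
    - [0, -0.13, 0.1, -0.06, 0]
    - [0, -0.13, 0.1, -0.06, 0]
    - [0, -0.13, 0.1, -0.06, 0]

```text
time_s: 45.92
tool_pos: [0.5419, 0.0132, 0.34]
tool_rot: [-62.2, 89.9, -62.2]
force: [0.3, -0.1, 0.2]
grip_width: 0.0434
```

```bash
python3 - <<'E'
from h import *
o=monitor.get_obs();print(o['time_s'],o['tool_pos'],o['force'])
for c in ["scene","side"]:
    m=camera_model(c); p,d=read_camera(c); save("end_"+c+".png",p)
    P,u,v=cloud(m,d,np.ones((480,640),bool)); rgb=p[v,u].astype(int)
    near=(np.abs(P[:,0]-.577)<.07)&(np.abs(P[:,1]+.132)<.075)
    pl=near&(rgb[:,0]>200)&(rgb[:,0]-rgb[:,2]>50)&(rgb[:,1]>170)&(P[:,2]>.03)&(P[:,2]<.13)
    print("plate top z",np.round(np.percentile(P[pl][:,2],[5,50,95]),4))
    s=(P[:,2]>.045)&(P[:,2]<.078)&(np.abs(P[:,0]-.58)<.025)&(np.abs(P[:,1])<.025)
    print(c,"knob",np.round(np.percentile(P[s],[3,50,97],axis=0),3).tolist())
    s=(P[:,2]>.18)&(P[:,2]<.23)&(np.abs(P[:,0]-.577)<.07)&(np.abs(P[:,1]+.13)<.07)&(rgb.max(1)<140)&(rgb[:,0]-rgb[:,2]>15)
    print("crank",s.sum(),np.round(np.percentile(P[s],[3,50,97],axis=0),3).tolist())
E
```

```text
45.925 [0.54185395 0.01323454 0.33995748] [ 0.30514044 -0.11527883  0.22811029]
plate top z [0.0635 0.0655 0.0674]
scene knob [[0.57, -0.002, 0.047], [0.575, 0.002, 0.058], [0.583, 0.007, 0.07]]
crank 88 [[0.56, -0.149, 0.181], [0.591, -0.083, 0.2], [0.617, -0.078, 0.22]]
plate top z [0.0649 0.0675 0.0699]
side knob [[0.571, -0.003, 0.046], [0.577, 0.003, 0.059], [0.585, 0.008, 0.07]]
crank 63 [[0.588, -0.087, 0.186], [0.594, -0.081, 0.204], [0.601, -0.074, 0.221]]
```

View pics/end_scene.png

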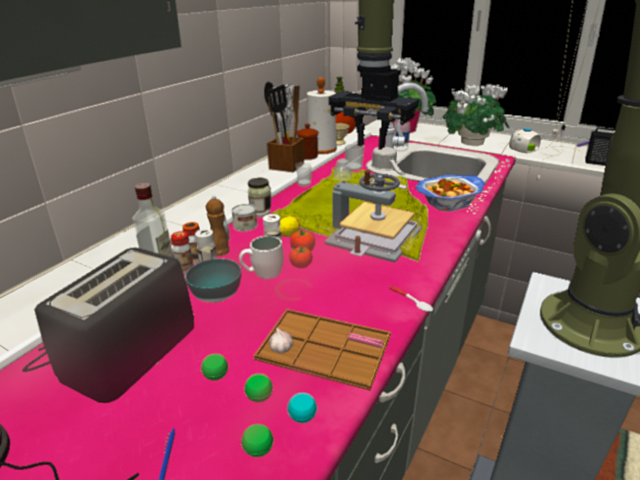

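```bash
python3 -c "
from cell import env; print(env.sign_off())"
```

```text
the job is handed in; nothing more can be done
None
```

I carried out the whole sequence and handed the job in at about 46 s of the 210 s allowed; no verdict came back.

- **Plate up:** I wound the wheel about two turns, which put the stem at about 44 mm.
- **Tray out:** I pulled it by the knob to about 214 mm.
- **Moulds:** There were two white moulds in the rack. I laid both flat in the tray about 70 mm apart, roughly 35 mm either side of its centre. The green and turquoise look-alikes were left alone.
- **Tray home:** The knob measured within about 1 mm of where it started.
- **Plate down:** I wound it down until the crank resisted, with about 6–7 N sideways on the gripper.

**Last checks:**
- The plate's top is at about 66.5 mm, so the stem is about 14.5 mm. The net crank rotation gives at most about 15.9 mm, and the limit is 16.5 mm.
- The garlic and peg are still in the rack, and the mug and teaspoon look unmoved. I did not check the spice jar's position separately.
- The gripper is clear of everything.
- The two fixed cameras differed by about 2 mm on the plate's height, which is within their calibration. No check failed.

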